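Check a spindle's thread with the 10 mm comb leaf

TASK

Check the thread of the steel spindle lying in the sprung nest: pick up the green-handled (coarse, 10 mm) thread comb and set it astride the spindle near the middle, working it gently along until its teeth drop into the thread. Press down on it with about 8 N (never as much as 25 N) for a second to check that it sits flat with both ends fully home, then let go and leave it seated there, and do not disturb the other things on the bench.

Things in the scene. Friction and masses are not known exactly. Their poses are not given: they have to be found in the camera images.
- spindle_mid (a point): Midpoint of the steel spindle's axis, 80 mm above the bench when unloaded; x along the spindle, z up. Square thread: 40 mm outside, 31 mm core, pitch 10 mm, crests 5.4 mm wide, grooves 4.6 mm wide and 4.5 mm deep, 126 mm long. The spindle is clamped shifted along x by an unknown amount up to 8 mm, so this point does not tell where the grooves lie along x.
- saddle: Sprung grey saddle carrying the spindle; origin and axes as spindle_mid, moves with it. It goes straight down under load, up to 15 mm: starts to move at 1 N, then 1.2 N for each mm. Along its axis the spindle does not give. Its two end blocks, 16 mm thick, are centred 78 mm either side of the middle and rise 18.5 mm above the axis.
- comb10_grip (a point): Centre of the green comb's plastic handle (44 mm long in x, 12 mm thick in y, 26 mm high), 61 mm above the comb's feet; x along the leaf, z up. The leaf's straight lower edge lies 35 mm below this point. Seated, that edge rests on the thread crests, 20 mm above the spindle axis; with the teeth still riding on the crests it is 23.6 mm above. Either way round fits.
- comb10: Green-handled 10 mm comb, about 140 g, 74 mm high, standing on four legs; origin between its feet. Steel leaf 70 mm long, 6 mm thick; 6 teeth 10 mm apart (5, 15, 25 mm either side of the middle), 3.4 mm wide, 3.6 mm long. At each end, 35.5 mm out, two legs 44 mm apart inside, 54 outside, reach 26 mm below the leaf's edge and straddle the spindle to keep it from falling.
- comb10_end_a (a point): Point on the lower straight edge of the green comb's leaf, 33 mm from the middle towards local +x (35 mm below the handle's centre).
- comb10_end_b (a point): The same at the other end, 33 mm towards local -x.
- comb7_grip (a point): Centre of the orange handle of the other comb (7 mm pitch, 9 teeth; otherwise of the same form), which does not fit and is to be left alone.
- nut: Loose brass ring nut, 62 mm across, 28 mm high; origin under its centre. Leave alone.
- driver: Loose screwdriver lying on the bench. Leave alone.
- mouse: Black computer mouse, 105 x 60 x 26 mm. Leave alone.
Not all that is in view belongs to the job. Leave any brown look-alike of the comb10 alone.

How it is judged:
By the outcome, as a careful person would: the job done as asked, in the order asked, and still so for the second after the job is handed in, with the robot touching nothing.
It also fails if it takes over 58 s, if anything falls off the work surface, if the arm or the gripper's body presses on something with over 40 N, if the wrist force passes 120 N, or if a joint passes its speed limit or range.

ROBOT

A 6-joint arm with a two-finger parallel gripper is mounted at the origin on the work surface. World frame = base frame: x ahead of the robot, y to its left, z up, the work surface at z = 0. Lengths are in mm, angles in rad, forces in N, time in s.
With the tool pointing down it reaches from about 250 to 775 mm from the base axis. Payload 4 kg.
Tool frame: the origin (TCP) lies on the centre line of the jaws, within the pads' length; the fingertips stand 22 mm ahead of it and the grasp point (between the pads) lies 3 mm ahead of it; z points along the fingers, x is the direction in which the jaws open and shut, and the axes are right-handed (so a half turn about z gives the same grasp; the last joint's range is limited). The gripper opens to 94 mm and grips with 3 to 60 N. Pads are 16 mm wide; open, the fingers measure 119 mm over their backs; the gripper's body (75 mm by 177 mm) begins 78 mm behind the grasp point.
Start: joints at [1.235, 0.087, 1.371, -0, 1.684, -0.103], TCP at [126.895, 535.178, 227.506] pointing down, gripper open.
Joint ranges: [-3.1, 3.1], [-0.76, 2.03], [0.27, 2.55], [-1.08, 4.22], [0.17, 2.65], [-2.57, 2.57]. Speed limits (rad/s): [2.79, 2.79, 3.14, 3.14, 3.14, 3.14].

INTERFACE

Orientations are given as a 3x3 rotation matrix whose columns are the frame's x, y, z axes.
In Python, from bench import env gives the robot as it stands. The module is installed in compiled form; this text tells all that it offers.
- The arm moves only by the tool play_rows, never from a script. Its argument "targets" is a list of rows, each an object with "offset": the shift along the tool's x, y, z as a fraction of full scale, a list of three; "turn": the turn, a rotation vector about the tool's x, y, z as a fraction of full scale, a list of three; "jaw": the closure in counts, from 0 (fully open) to 255 (shut). In form: [{"offset": [x, y, z], "turn": [ax, ay, az], "jaw": jaw}, ...]. A call has 1 to 20 rows; each row is the pose to reach, as a shift and turn from the pose commanded when the call began, along the tool's axes at that moment, turning the shorter way round; what a row does not reach only later rows make up. Full scale, the value 1, is 80 cm for a shift and pi rad for a turn. A row lasts 1/8 s, in which the tool goes at most 62.5 mm and 10.7 degrees, less where a joint would pass 70% of its speed; a pose out of reach is approached as far as the arm can. A call with a number of a shift or a turn outside -1 to 1 is refused whole. A call with a gripper value outside its range is refused whole. The fingers move at their own pace and stop on an object; the grip force is fixed at half the most. Time passes only in rows, so rows that repeat a pose let the fingers close. It gives the time, the measured TCP pose, the force and the opening at its end, in the units of the state.
- env.get_obs(): the state, without advancing time (a new reading comes with each control period).
- env.grab_frame(name): name is "side" or "top"; returns a dict with "color" (400x640x3 uint8, red, green, blue), "camera_matrix" (3x3 intrinsics, pixels), "R" (3x3) and "t" (3): a world point X has camera coordinates R X + t. Camera axes: x right, y down, z forward; pixel columns grow to the right and rows downward; lengths in mm; the calibration is good to about 2 mm. A picture is of the moment at which its call begins. There is no depth.
- env.job_done(): hands the job in, once; it reports no verdict.
The state is a dict: "time_s": time; "qpos": joint angles; "dq": joint speeds; "effort": joint torques, N m; "tcp_pos": TCP position; "ee_rot": TCP orientation; "ft_force": force on the tool from outside, world axes, zero at the start; "torque": the same for the moment, N m; "grip_width": opening from 0.0 (shut) to 1.0 (fully open).
Only numpy, scipy, OpenCV 4.12 (cv2) and the standard library are available. Lean on these libraries where they do the work, as an engineer would, in place of code of your own. Each camera call takes 0.05 s, during which the arm holds its last target.

## Working session

There is one attempt and no reset: what is moved stays moved. The work goes in short steps, Python scripts to look and compute and a tool call to move; the robot and the scene stay as the last step left them, time stands still between calls to the robot, and variables do not carry over. Pictures are saved under pics/ and viewed, and the job is handed in when it is done.

Besides the shell and the picture viewer there is one more tool, called after ">>>" in YAML: its name, and indented under it one key for each argument. play_rows: Moves the arm, as the interface text tells. Its arguments: {"type":"object","properties":{"targets":{"type":"array"}},"required":["targets"]}

```bash
mkdir -p pics
cat > h.py <<'E'
import numpy as np, cv2
from bench import env
def grab(name,fn):
    f=env.grab_frame(name); cv2.imwrite('pics/'+fn,f['color'][:,:,::-1]); return f
def ray(f,uv):
    K=np.array(f['camera_matrix']);R=np.array(f['R']);t=np.array(f['t'])
    d=R.T@np.linalg.inv(K)@np.array([uv[0],uv[1],1.]);return -R.T@t,d/np.linalg.norm(d)
def onz(f,uv,z):
    c,d=ray(f,uv);return c+d*(z-c[2])/d[2]
def proj(f,X):
    p=np.array(f['camera_matrix'])@(np.array(f['R'])@np.array(X)+np.array(f['t']));return p[:2]/p[2]
def tri(fa,a,fb,b):
    c1,d1=ray(fa,a);c2,d2=ray(fb,b)
    A=np.stack([d1,-d2],1);s=np.linalg.lstsq(A,c2-c1,rcond=None)[0]
    p,q=c1+s[0]*d1,c2+s[1]*d2;return (p+q)/2,np.linalg.norm(p-q)
E
python3 - <<'E'
from h import *
import pickle
o=env.get_obs();print(o)
for n in('top','side'):
    f=grab(n,n+'0.png');pickle.dump(f,open(n+'0.pkl','wb'));print(n,f['camera_matrix'],f['R'],f['t'],ray(f,(320,200)))
E
```

```text
{'time_s': 0.0, 'qpos': array([ 1.23490056e+00,  8.79605851e-02,  1.37226709e+00, -3.15370613e-05,
        1.68358694e+00, -1.03120850e-01]), 'dq': array([ 4.15885639e-04, -1.52276154e-05, -4.47708684e-04,  1.92884538e-03,
       -7.74266902e-04,  9.47095579e-04]), 'effort': array([-7.36386482e-05, -3.40181458e+01, -3.02424395e+01,  7.18065212e-02,
        3.31335270e-02, -1.59034566e-04]), 'tcp_pos': array([126.73137293, 534.68057863, 226.29456418]), 'ee_rot': array([[ 2.30681132e-01,  9.73029147e-01, -7.02806648e-04],
       [ 9.73026884e-01, -2.30682118e-01, -2.10811778e-03],
       [-2.21338497e-03, -1.97546766e-04, -9.99997531e-01]]), 'ft_force': array([-0.04042013, -0.42153756,  0.64097087]), 'torque': array([ 0.06861365,  0.01403152, -0.02270408]), 'grip_width': 1.002822350475043}
top [[469.30940143   0.         325.67291808]
 [  0.         469.30940143 198.94836701]
 [  0.           0.           1.        ]] [[ 0.00833681 -0.99990595 -0.01089027]
 [-0.99948343 -0.00799426 -0.03112826]
 [ 0.03103827  0.01114415 -0.99945607]] [ 151.20057821  546.03433984 1114.43695967] (array([ 509.90154267,  143.13204092, 1132.47449767]), array([ 0.02869568,  0.02321115, -0.99931867]))
side [[461.33033187   0.         315.51478023]
 [  0.         461.33033187 205.08943162]
 [  0.           0.           1.        ]] [[ 0.97835763 -0.20684129 -0.00574731]
 [-0.15703393 -0.72410891 -0.67157027]
 [ 0.13474678  0.65793842 -0.74091858]] [-487.02472122  258.10783775 1035.53459051] (array([ 377.48108305, -595.15662434,  937.78528862]), array([ 0.14597536,  0.66384409, -0.73348635]))
```

View pics/top0.png

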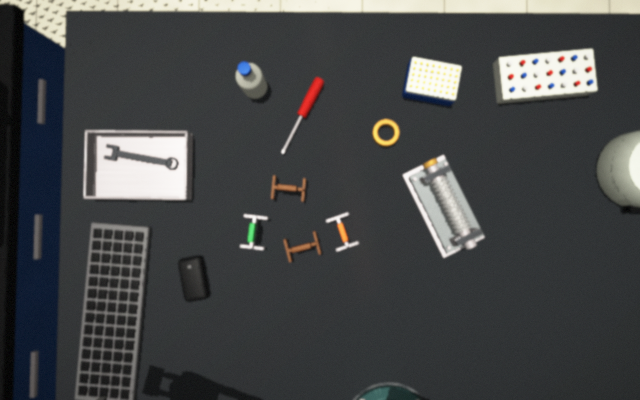

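View pics/side0.png

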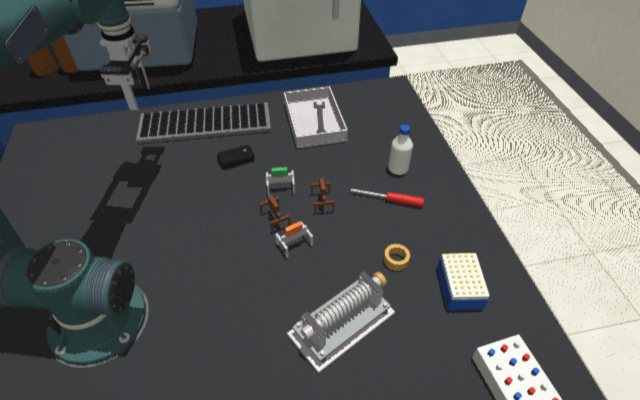

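The top view shows the green comb at about (252,232) and the spindle from about (432,165) to (468,240). The orange comb is at (343,232) and the brown look-alikes at (289,187) and (302,246). Next I'll zoom in and measure.

Run:
```python
from h import *
import pickle
T=pickle.load(open('top0.pkl','rb'));S=pickle.load(open('side0.pkl','rb'))
def mask(f,lo,hi):
    h=cv2.cvtColor(f['color'],cv2.COLOR_RGB2HSV);m=cv2.inRange(h,lo,hi)
    n,l,s,c=cv2.connectedComponentsWithStats(m);r=[(s[i],c[i],l==i) for i in range(1,n) if s[i][4]>30];return r
for n,f in(('T',T),('S',S)):
    for s,c,m in mask(f,(50,120,60),(75,255,255)):
        ys,xs=np.nonzero(m);print(n,s,c,cv2.minAreaRect(np.stack([xs,ys],1).astype(np.float32)))
a=cv2.resize(T['color'][140:270,390:500],None,fx=5,fy=4.6,interpolation=cv2.INTER_CUBIC)
cv2.imwrite('pics/z1.png',a[:,:,::-1])
a=cv2.resize(T['color'][200:265,220:300],None,fx=8,fy=8,interpolation=cv2.INTER_CUBIC)
cv2.imwrite('pics/z2.png',a[:,:,::-1])
a=cv2.resize(S['color'][260:370,280:400],None,fx=5,fy=5,interpolation=cv2.INTER_CUBIC)
cv2.imwrite('pics/z3.png',a[:,:,::-1])
```

```text
T [247 223   9  19 132] [251.03030303 232.18181818] ((251.1402587890625, 232.23780822753906), (7.398913383483887, 18.331636428833008), 6.340191841125488)
S [271 167  16  10 129] [279.10077519 171.14728682] ((278.76898193359375, 171.2275848388672), (8.553685188293457, 15.114277839660645), 85.2363510131836)
```

View pics/z1.png

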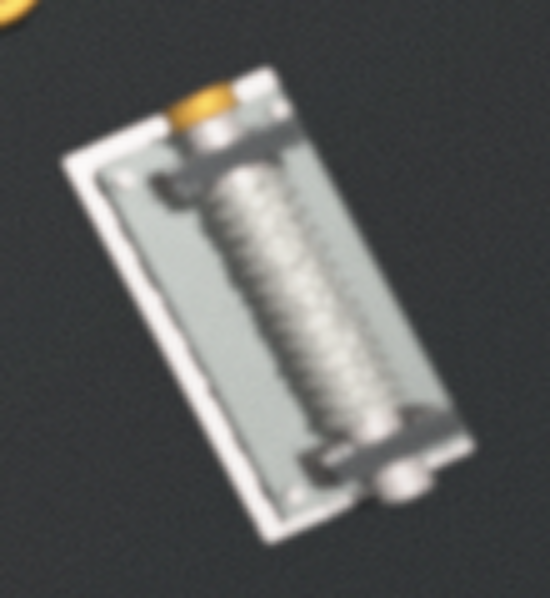

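View pics/z2.png

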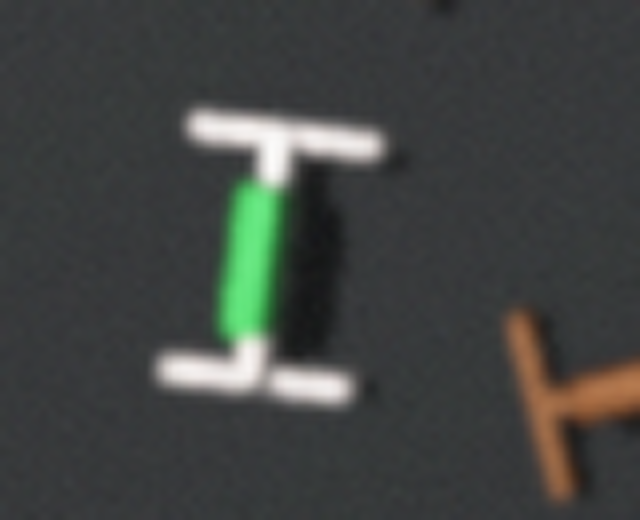

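View pics/z3.png

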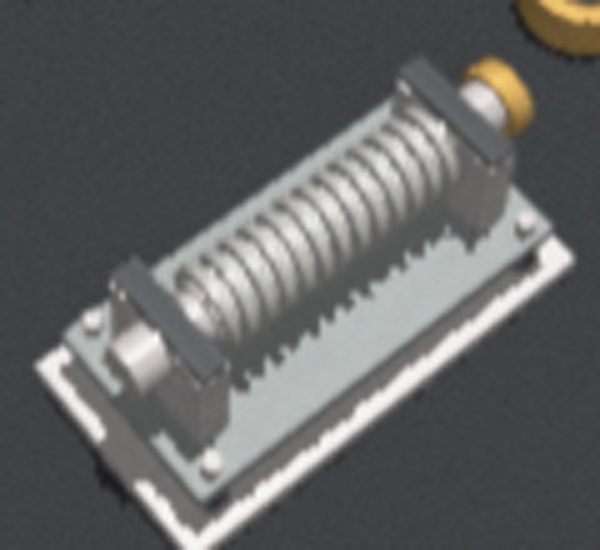

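Run:
```python
from h import *
import pickle
T=pickle.load(open('top0.pkl','rb'));S=pickle.load(open('side0.pkl','rb'))
g,e=tri(T,(251.0,232.2),S,(279.1,171.2));print('grip tri',g,e, 'top@z74',onz(T,(251.03,232.2),72),'side',onz(S,(279.1,171.2),64))
up=onz(T,(255.7,216.9),45);lo=onz(T,(251.9,247.5),45);print('bars',up,lo,(up+lo)/2,np.linalg.norm(up-lo),np.arctan2(*(up-lo)[1::-1]))
s=lambda x,y:(280+x/5-.4,260+y/5-.4); t=lambda x,y:(390+x/5-.4,140+y/4.6-.4)
A=onz(S,s(168,320),98.5);B=onz(S,s(457,110),98.5);print('blocks side',A,B,(A+B)/2,np.linalg.norm(A-B),np.arctan2(*(B-A)[1::-1]))
k,ek=tri(T,t(203,103),S,s(499,95));st,es=tri(T,t(402,478),S,s(140,355));print('knob',k,ek,'stub',st,es,np.arctan2(*(k-st)[1::-1]))
for z in (80,):
  print('top stub/knob z80',onz(T,t(402,478),z),onz(T,t(203,103),z))
# enlarged views
a=cv2.resize(T['color'][152:252,410:490],None,fx=6,fy=6,interpolation=cv2.INTER_CUBIC);a=cv2.convertScaleAbs(a,alpha=1.3)
cv2.imwrite('pics/z4.png',a[:,:,::-1])
```

```text
grip tri [465.38516805 324.56194919  63.86566874] 1.1928619801594873 top@z74 [466.30942073 323.01307761  72.        ] side [464.7881179  324.55661234  64.        ]
bars [500.71849158 317.21317199  45.        ] [429.8621638 325.105208   45.       ] [465.29032769 321.15918999  45.        ] 71.29448378249243 -0.110923634741673
blocks side [ 459.71585065 -160.57665549   98.5       ] [600.21681072 -90.42790186  98.5       ] [ 529.96633068 -125.50227868   98.5       ] 157.03938173903737 0.4630682201329576
knob [625.71164993 -77.95462406  83.36148739] 2.726583330942116 stub [ 446.50174583 -166.30591098   85.26369548] 0.8805497572557472 0.4580355540530415
top stub/knob z80 [ 445.74725812 -167.78462205   80.        ] [627.4269333  -78.99365652  80.        ]
```

View pics/z4.png

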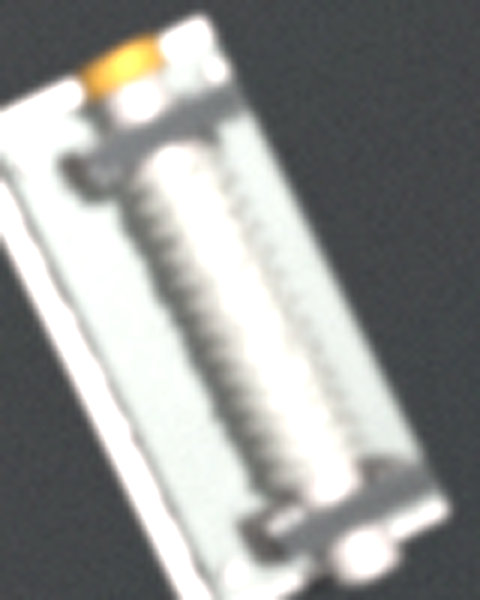

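Run:
```python
from h import *
import pickle
T=pickle.load(open('top0.pkl','rb'));S=pickle.load(open('side0.pkl','rb'))
t=lambda x,y:(410+x/6-.4,152+y/6-.4)
B=onz(T,t(163,137),98.5);A=onz(T,t(353,506),98.5);print(A,B,(A+B)/2,np.linalg.norm(A-B),np.arctan2(*(B-A)[1::-1]))
for mid,th in (((530,-125.5,80),.463),((531,-126,80),.46)):
  d=np.array([np.cos(th),np.sin(th),0]);n=np.array([-d[1],d[0],0]);m=np.array(mid)
  for nm,f in(('T',T),('S',S)):
    im=f['color'].copy(); im=cv2.resize(im,None,fx=8,fy=8,interpolation=cv2.INTER_CUBIC)
    def L(p,q,c):
        a,b=[tuple(int(round(v)) for v in (proj(f,x)+.5)*8) for x in(p,q)];cv2.line(im,a,b,c,1)
    C=ray(f,(0,0))[0]
    v=C-m; v-=d*(v@d); ph=np.arctan2(v[2],v@n); al=np.arccos(20/np.linalg.norm(v))
    for s in(1,-1):
        o=20*(n*np.cos(ph+s*al)+np.array([0,0,1])*np.sin(ph+s*al)); L(m+o-d*63,m+o+d*63,(255,0,0))
    L(m-d*110,m+d*110,(255,255,0))
    for sx in(-1,1):
      for e in(70,86):
        p=m+d*sx*e+np.array([0,0,18.5]);L(p-n*25,p+n*25,(0,255,0))
    x,y=(proj(f,m)*8).astype(int)
    cv2.imwrite(f'pics/ov{nm}{th}.png',im[y-290:y+290,x-300:x+300,::-1])
```

```text
[ 463.41666672 -158.91705327   98.5       ] [597.98211575 -89.55532018  98.5       ] [ 530.69939124 -124.23618672   98.5       ] 151.38992730820536 0.4759309134308924
```

View pics/ovT0.463.png

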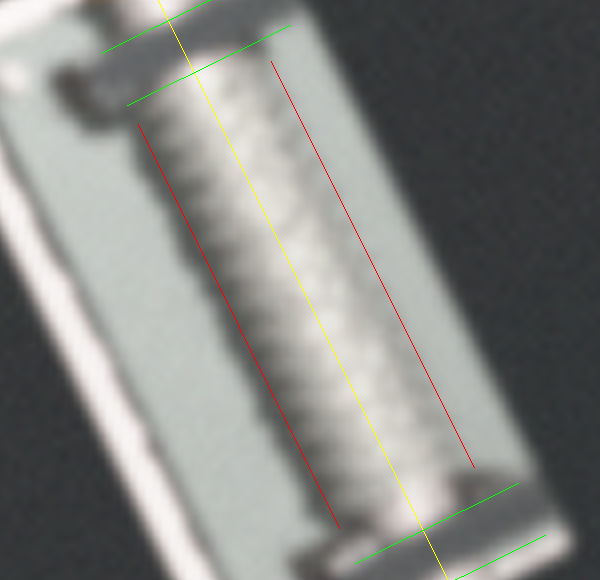

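View pics/ovS0.463.png

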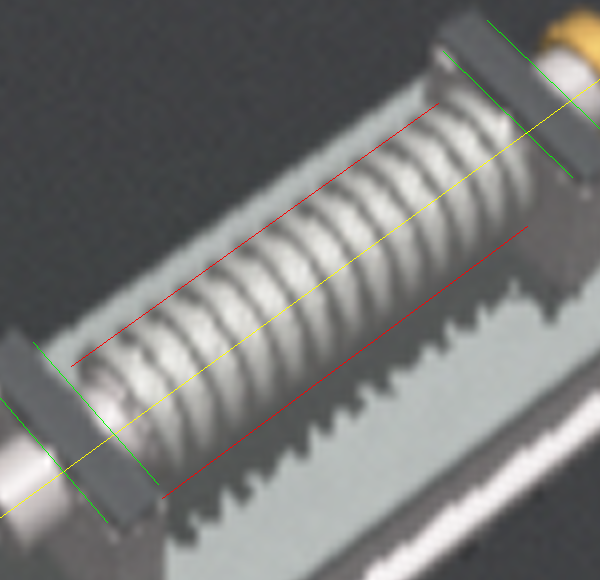

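```bash
cat > plan.py <<'E'
import numpy as np
def off(cmd,yaw,tgt,tyaw):
    # tool pointing down, tool x at angle yaw
    x=np.array([np.cos(yaw),np.sin(yaw),0]);y=np.array([np.sin(yaw),-np.cos(yaw),0]);z=np.array([0,0,-1.])
    d=np.array(tgt)-np.array(cmd);return np.round([d@x/800,d@y/800,d@z/800],5),round(-(tyaw-yaw)/np.pi,5)
def fwd(cmd,yaw,o,t):
    x=np.array([np.cos(yaw),np.sin(yaw),0]);y=np.array([np.sin(yaw),-np.cos(yaw),0]);z=np.array([0,0,-1.])
    return np.array(cmd)+800*(o[0]*x+o[1]*y+o[2]*z),yaw-np.pi*t
E
python3 -c "
from plan import *
print(off((126.895,535.178,227.506),1.338,(465.5,322.5,180),1.460))"
```

```text
(array([-0.16103,  0.47317,  0.05938]), -0.03883)
```

>>> play_rows:
  targets:
    - {"offset": [-0.02, 0.06, 0.006], "turn": [0, 0, -0.005], "jaw": 0}
    - {"offset": [-0.04, 0.12, 0.012], "turn": [0, 0, -0.01], "jaw": 0}
    - {"offset": [-0.06, 0.18, 0.02], "turn": [0, 0, -0.015], "jaw": 0}
    - {"offset": [-0.08, 0.24, 0.03], "turn": [0, 0, -0.02], "jaw": 0}
    - {"offset": [-0.1, 0.3, 0.04], "turn": [0, 0, -0.025], "jaw": 0}
    - {"offset": [-0.12, 0.36, 0.045], "turn": [0, 0, -0.03], "jaw": 0}
    - {"offset": [-0.14, 0.42, 0.05], "turn": [0, 0, -0.035], "jaw": 0}
    - {"offset": [-0.155, 0.455, 0.058], "turn": [0, 0, -0.039], "jaw": 0}
    - {"offset": [-0.161, 0.473, 0.0594], "turn": [0, 0, -0.039], "jaw": 0}
    - {"offset": [-0.161, 0.473, 0.0594], "turn": [0, 0, -0.039], "jaw": 0}
    - {"offset": [-0.161, 0.473, 0.0594], "turn": [0, 0, -0.039], "jaw": 0}
    - {"offset": [-0.161, 0.473, 0.0594], "turn": [0, 0, -0.039], "jaw": 0}

```text
time_s: 1.6
tcp_pos: [464.6, 323.5, 180.4]
ee_rot: [[0.108, 0.994, 0.0], [0.994, -0.108, 0.001], [0.001, 0.0, -1.0]]
ft_force: [-0.2, 0.0, -0.1]
grip_width: 1.005
```

Run:
```python
from h import *
o=env.get_obs();print(o['time_s'],o['tcp_pos'],o['ft_force'],np.arctan2(*o['ee_rot'][1::-1,0]))
f=grab('side','s1.png');print(proj(f,o['tcp_pos']))
a=cv2.resize(f['color'][90:250,200:360],None,fx=3.6,fy=3.6,interpolation=cv2.INTER_CUBIC);cv2.imwrite('pics/s1z.png',a[:,:,::-1])
from plan import *
print(fwd((126.895,535.178,227.506),1.338,(-.161,.473,.0594),-.039))
```

```text
1.6 [464.55583552 323.51381644 180.42332282] [-0.22758521  0.03783529 -0.09695233] 1.462265675171532
[276.14300145 138.36890197]
(array([465.37362167, 322.55574652, 179.986     ]), 1.460522113490002)
```

View pics/s1z.png

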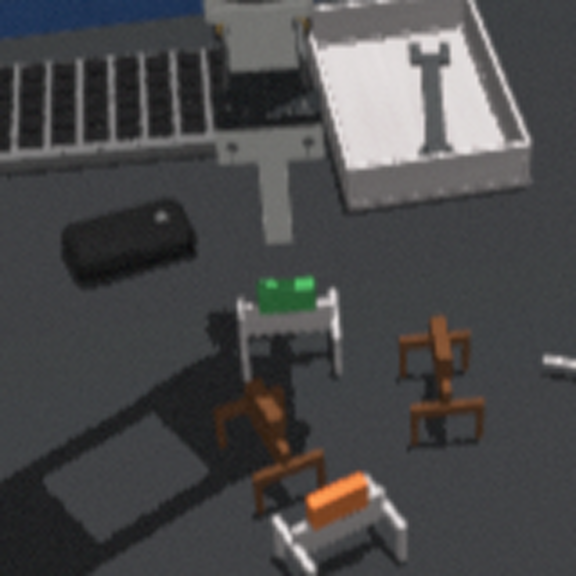

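The side view shows the open gripper in line above the green comb, with its handle at about (279,172). I'll descend and grip.

>>> play_rows:
  targets:
    - {"offset": [0, 0, 0.04], "turn": [0, 0, 0], "jaw": 0}
    - {"offset": [0, 0, 0.08], "turn": [0, 0, 0], "jaw": 0}
    - {"offset": [0, 0, 0.115], "turn": [0, 0, 0], "jaw": 0}
    - {"offset": [0, 0, 0.135], "turn": [0, 0, 0], "jaw": 0}
    - {"offset": [0, 0, 0.1435], "turn": [0, 0, 0], "jaw": 0}
    - {"offset": [0, 0, 0.1435], "turn": [0, 0, 0], "jaw": 60}
    - {"offset": [0, 0, 0.1435], "turn": [0, 0, 0], "jaw": 120}
    - {"offset": [0, 0, 0.1435], "turn": [0, 0, 0], "jaw": 160}
    - {"offset": [0, 0, 0.1435], "turn": [0, 0, 0], "jaw": 190}
    - {"offset": [0, 0, 0.1435], "turn": [0, 0, 0], "jaw": 210}
    - {"offset": [0, 0, 0.1435], "turn": [0, 0, 0], "jaw": 230}
    - {"offset": [0, 0, 0.1435], "turn": [0, 0, 0], "jaw": 255}
    - {"offset": [0, 0, 0.1435], "turn": [0, 0, 0], "jaw": 255}
    - {"offset": [0, 0, 0.1435], "turn": [0, 0, 0], "jaw": 255}
    - {"offset": [0, 0, 0.1435], "turn": [0, 0, 0], "jaw": 255}

```text
time_s: 3.52
tcp_pos: [465.4, 322.5, 65.1]
ee_rot: [[0.11, 0.994, -0.0], [0.994, -0.11, -0.0], [-0.0, -0.0, -1.0]]
ft_force: [0.0, -0.6, -0.4]
grip_width: 0.127
```

Run:
```python
from h import *
o=env.get_obs();print(o['time_s'],o['tcp_pos'],o['ft_force'],o['torque'],o['grip_width']*94)
f=grab('side','s2.png');print(proj(f,o['tcp_pos']))
a=cv2.resize(f['color'][90:250,200:360],None,fx=3.6,fy=3.6,interpolation=cv2.INTER_CUBIC);cv2.imwrite('pics/s2z.png',a[:,:,::-1])
```

```text
3.525 [465.35259054 322.51413271  65.10294369] [ 0.0157859  -0.55986598 -0.37539783] [-0.0501779  -0.04422115 -0.01097815] 11.943448781035883
[279.3937913 171.3814589]
```

View pics/s2z.png

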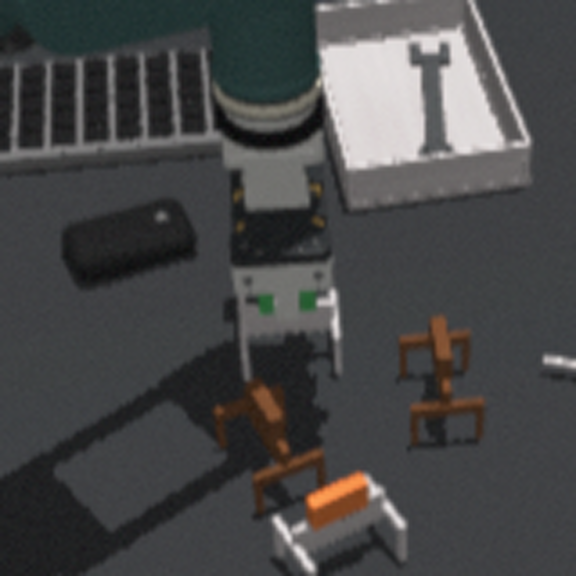

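```bash
python3 -c "
from plan import *
c,y=fwd((126.895,535.178,227.506),1.338,(-.161,.473,.0594),-.039)
c,y=fwd(c,y,(0,0,.1435),0);print(c,y)
print(off(c,y,(529,-126,200),2.034))"
```

```text
[465.37362167 322.55574652  65.186     ] 1.460522113490002
(array([-0.54854,  0.14075, -0.16852]), -0.18254)
```

>>> play_rows:
  targets:
    - {"offset": [0, 0, -0.02], "turn": [0, 0, 0], "jaw": 255}
    - {"offset": [0, 0, -0.06], "turn": [0, 0, 0], "jaw": 255}
    - {"offset": [0, 0, -0.11], "turn": [0, 0, 0], "jaw": 255}
    - {"offset": [0, 0, -0.15], "turn": [0, 0, 0], "jaw": 255}
    - {"offset": [-0.03, 0.01, -0.1685], "turn": [0, 0, -0.01], "jaw": 255}
    - {"offset": [-0.08, 0.02, -0.1685], "turn": [0, 0, -0.03], "jaw": 255}
    - {"offset": [-0.14, 0.035, -0.1685], "turn": [0, 0, -0.05], "jaw": 255}
    - {"offset": [-0.2, 0.05, -0.1685], "turn": [0, 0, -0.07], "jaw": 255}
    - {"offset": [-0.26, 0.065, -0.1685], "turn": [0, 0, -0.09], "jaw": 255}
    - {"offset": [-0.32, 0.08, -0.1685], "turn": [0, 0, -0.11], "jaw": 255}
    - {"offset": [-0.38, 0.095, -0.1685], "turn": [0, 0, -0.13], "jaw": 255}
    - {"offset": [-0.44, 0.11, -0.1685], "turn": [0, 0, -0.15], "jaw": 255}
    - {"offset": [-0.49, 0.125, -0.1685], "turn": [0, 0, -0.17], "jaw": 255}
    - {"offset": [-0.53, 0.136, -0.1685], "turn": [0, 0, -0.18], "jaw": 255}
    - {"offset": [-0.5485, 0.1407, -0.1685], "turn": [0, 0, -0.1825], "jaw": 255}
    - {"offset": [-0.5485, 0.1407, -0.1685], "turn": [0, 0, -0.1825], "jaw": 255}
    - {"offset": [-0.5485, 0.1407, -0.1685], "turn": [0, 0, -0.1825], "jaw": 255}
    - {"offset": [-0.5485, 0.1407, -0.1685], "turn": [0, 0, -0.1825], "jaw": 255}

```text
time_s: 5.82
tcp_pos: [528.9, -124.7, 200.1]
ee_rot: [[-0.448, 0.894, 0.0], [0.894, 0.448, 0.0], [0.0, 0.0, -1.0]]
ft_force: [-1.0, 1.0, -1.8]
grip_width: 0.122
```

```bash
cat > look.py <<'E'
from h import *
import sys
n=sys.argv[1]
o=env.get_obs();print(o['time_s'],o['tcp_pos'],o['ft_force'],o['torque'],o['grip_width']*94,np.arctan2(*o['ee_rot'][1::-1,0]))
f=grab('side','s'+n+'.png');g=grab('top','t'+n+'.png')
import pickle;pickle.dump((f,g,o),open('l'+n+'.pkl','wb'))
a=cv2.resize(f['color'][210:370,270:410],None,fx=3.7,fy=3.7,interpolation=cv2.INTER_CUBIC)
b=cv2.resize(g['color'][150:260,390:500],None,fx=3,fy=3,interpolation=cv2.INTER_CUBIC)
cv2.imwrite('pics/s'+n+'z.png',a[:,:,::-1]);cv2.imwrite('pics/t'+n+'z.png',b[:,:,::-1])
E
python3 look.py 3
```

```text
5.825 [ 528.92410508 -124.73284209  200.13264957] [-0.98205752  1.04505861 -1.78987542] [0.07293779 0.05427161 0.01261484] 11.490048483550353 2.0354294573618184
```

View pics/s3z.png

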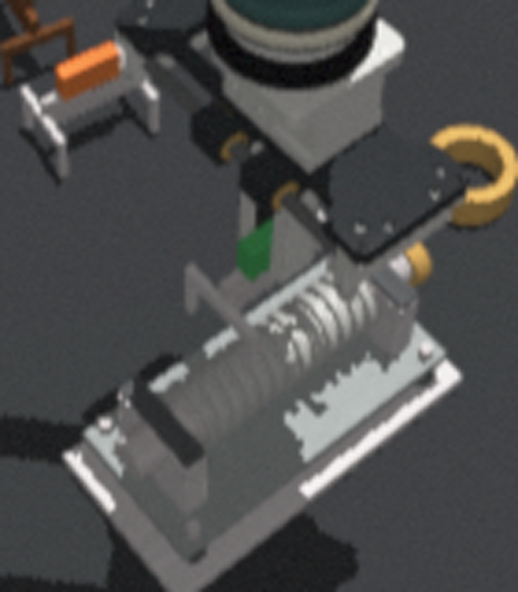

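View pics/t3z.png

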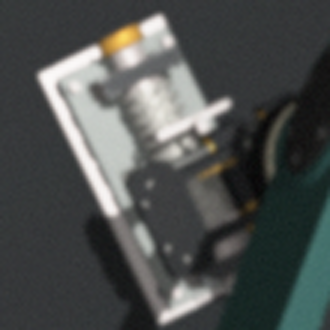

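Run:
```python
from h import *
import pickle
S,T,o=pickle.load(open('l3.pkl','rb'))
a=cv2.resize(T['color'][170:220,430:490],None,fx=12,fy=12,interpolation=cv2.INTER_CUBIC);a=cv2.convertScaleAbs(a,alpha=1.2)
th=.463;d=np.array([np.cos(th),np.sin(th),0]);n=np.array([-d[1],d[0],0])
for h in(45,40):
  for s in(1,-1):
    for k in(-27,0,27):
      p=o['tcp_pos']*1.;p[2]=135+h;p=p+d*35.5*s+n*k;q=proj(T,p);x,y=int((q[0]-430+.5)*12),int((q[1]-170+.5)*12)
      cv2.circle(a,(x,y),4,(255,0,0) if h==45 else (0,255,0),-1)
cv2.imwrite('pics/t3zz.png',a[:,:,::-1])
a=cv2.resize(S['color'][250:350,290:400],None,fx=7,fy=6,interpolation=cv2.INTER_CUBIC)
cv2.imwrite('pics/s3zz.png',a[:,:,::-1])
```

```text
(no output)
```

View pics/t3zz.png

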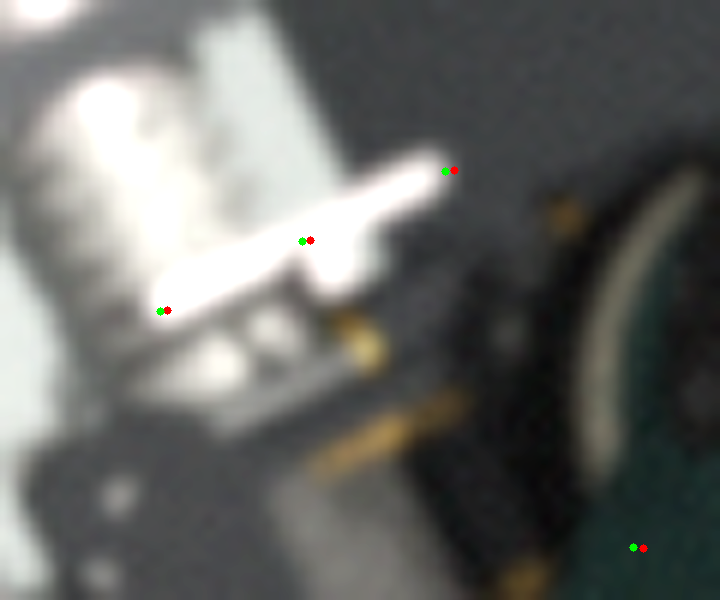

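The top view shows the comb's +x bar centred near (455,189), within about 0.5 mm laterally of where the TCP predicts and about 2 mm ahead along x. I'll lower in stages and watch the lateral force.

>>> play_rows:
  targets:
    - {"offset": [0.0004, 0, 0.02], "turn": [0, 0, 0], "jaw": 255}
    - {"offset": [0.0004, 0, 0.035], "turn": [0, 0, 0], "jaw": 255}
    - {"offset": [0.0004, 0, 0.045], "turn": [0, 0, 0], "jaw": 255}
    - {"offset": [0.0004, 0, 0.045], "turn": [0, 0, 0], "jaw": 255}
    - {"offset": [0.0004, 0, 0.045], "turn": [0, 0, 0], "jaw": 255}
    - {"offset": [0.0004, 0, 0.045], "turn": [0, 0, 0], "jaw": 255}

```text
time_s: 6.68
tcp_pos: [529.2, -125.8, 164.6]
ee_rot: [[-0.447, 0.895, 0.001], [0.895, 0.447, -0.0], [-0.001, 0.001, -1.0]]
ft_force: [-1.0, 0.1, -1.1]
grip_width: 0.122
```

```bash
python3 look.py 4
python3 - <<'E'
from h import *
import pickle
S,T,o=pickle.load(open('l4.pkl','rb'))
a=cv2.resize(S['color'][250:350,290:400],None,fx=7,fy=6,interpolation=cv2.INTER_CUBIC);a=cv2.convertScaleAbs(a,alpha=1.4)
cv2.imwrite('pics/s4zz.png',a[:,:,::-1])
a=cv2.resize(T['color'][155:235,410:490],None,fx=7,fy=7,interpolation=cv2.INTER_CUBIC);a=cv2.convertScaleAbs(a,alpha=1.2)
cv2.imwrite('pics/t4zz.png',a[:,:,::-1])
E
```

```text
6.675 [ 529.18225547 -125.81921789  164.58954141] [-0.97907307  0.11870132 -1.08058578] [0.02272399 0.01005205 0.00392135] 11.506763736843464 2.0338469618204704
```

View pics/s4zz.png

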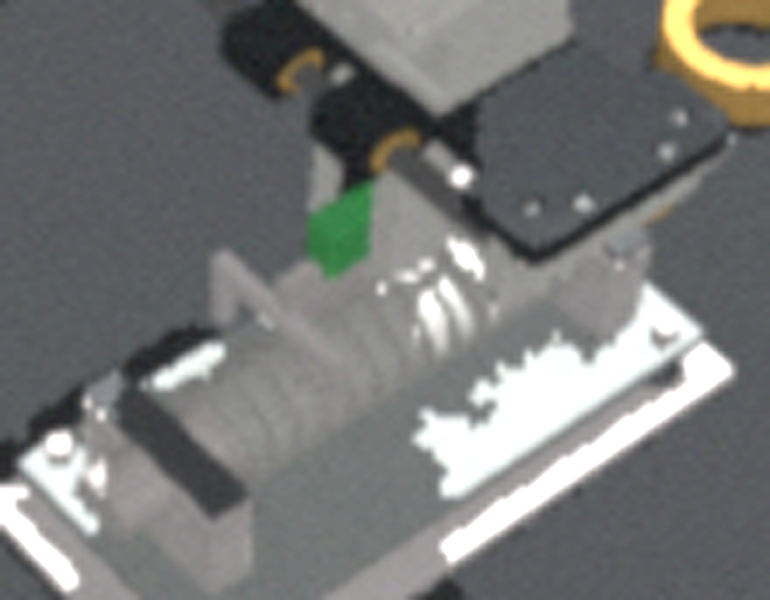

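View pics/t4zz.png

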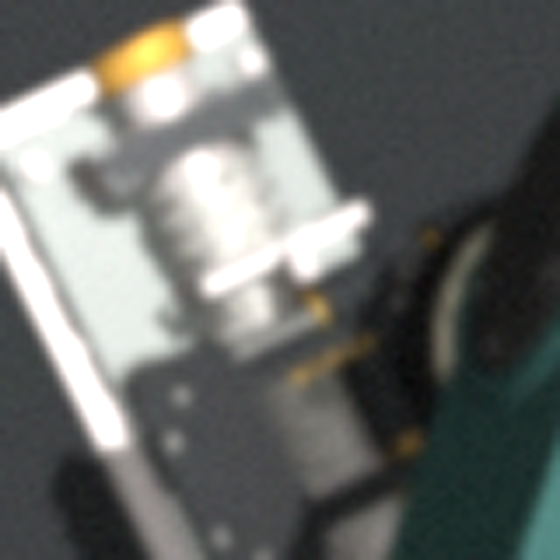

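>>> play_rows:
  targets:
    - {"offset": [0, 0, 0.005], "turn": [0, 0, 0], "jaw": 255}
    - {"offset": [0, 0, 0.01], "turn": [0, 0, 0], "jaw": 255}
    - {"offset": [0, 0, 0.015], "turn": [0, 0, 0], "jaw": 255}
    - {"offset": [0, 0, 0.019], "turn": [0, 0, 0], "jaw": 255}
    - {"offset": [0, 0, 0.019], "turn": [0, 0, 0], "jaw": 255}
    - {"offset": [0, 0, 0.019], "turn": [0, 0, 0], "jaw": 255}

```text
time_s: 7.52
tcp_pos: [528.9, -125.7, 148.8]
ee_rot: [[-0.447, 0.895, 0.0], [0.895, 0.447, 0.0], [-0.0, 0.0, -1.0]]
ft_force: [0.1, 0.3, -1.8]
grip_width: 0.126
```

The legs straddle the spindle without touching it. Next I'll lower into contact.

>>> play_rows:
  targets:
    - {"offset": [0, 0, 0.004], "turn": [0, 0, 0], "jaw": 255}
    - {"offset": [0, 0, 0.008], "turn": [0, 0, 0], "jaw": 255}
    - {"offset": [0, 0, 0.0115], "turn": [0, 0, 0], "jaw": 255}
    - {"offset": [0, 0, 0.0115], "turn": [0, 0, 0], "jaw": 255}
    - {"offset": [0, 0, 0.0115], "turn": [0, 0, 0], "jaw": 255}
    - {"offset": [0, 0, 0.0115], "turn": [0, 0, 0], "jaw": 255}

```text
time_s: 8.28
tcp_pos: [528.9, -125.7, 139.9]
ee_rot: [[-0.447, 0.895, 0.0], [0.895, 0.447, -0.0], [-0.0, 0.0, -1.0]]
ft_force: [-1.1, 0.3, 1.9]
grip_width: 0.124
```

It's riding on the crests (+3.4 N). I'll add some load and start working it along −x.

>>> play_rows:
  targets:
    - {"offset": [0, 0, 0.001], "turn": [0, 0, 0], "jaw": 255}
    - {"offset": [0, 0, 0.002], "turn": [0, 0, 0], "jaw": 255}
    - {"offset": [0, 0, 0.002], "turn": [0, 0, 0], "jaw": 255}

```text
time_s: 8.65
tcp_pos: [528.9, -125.7, 138.2]
ee_rot: [[-0.447, 0.895, 0.0], [0.895, 0.447, -0.0], [-0.0, 0.0, -1.0]]
ft_force: [-1.7, 1.2, 5.1]
grip_width: 0.124
```

>>> play_rows:
  targets:
    - {"offset": [0, -0.0005, 0], "turn": [0, 0, 0], "jaw": 255}
    - {"offset": [0, -0.001, 0], "turn": [0, 0, 0], "jaw": 255}
    - {"offset": [0, -0.001, 0], "turn": [0, 0, 0], "jaw": 255}

```text
time_s: 9.02
tcp_pos: [528.8, -125.8, 138.3]
ee_rot: [[-0.447, 0.895, 0.002], [0.895, 0.447, 0.001], [-0.0, 0.002, -1.0]]
ft_force: [1.3, 2.1, 5.4]
grip_width: 0.122
```

>>> play_rows:
  targets:
    - {"offset": [0, -0.0005, 0], "turn": [0, 0, 0], "jaw": 255}
    - {"offset": [0, -0.001, 0], "turn": [0, 0, 0], "jaw": 255}
    - {"offset": [0, -0.001, 0], "turn": [0, 0, 0], "jaw": 255}

```text
time_s: 9.4
tcp_pos: [528.1, -126.3, 138.3]
ee_rot: [[-0.447, 0.895, 0.002], [0.895, 0.447, 0.0], [-0.001, 0.002, -1.0]]
ft_force: [4.4, 2.3, 4.8]
grip_width: 0.126
```

>>> play_rows:
  targets:
    - {"offset": [0, -0.0005, 0], "turn": [0, 0, 0], "jaw": 255}
    - {"offset": [0, -0.001, 0], "turn": [0, 0, 0], "jaw": 255}
    - {"offset": [0, -0.001, 0], "turn": [0, 0, 0], "jaw": 255}

```text
time_s: 9.78
tcp_pos: [526.9, -127.0, 138.1]
ee_rot: [[-0.447, 0.895, 0.001], [0.895, 0.447, -0.0], [-0.001, 0.001, -1.0]]
ft_force: [4.7, 1.6, 5.4]
grip_width: 0.122
```

>>> play_rows:
  targets:
    - {"offset": [0, 0, 0], "turn": [0, 0, 0], "jaw": 255}
    - {"offset": [0, 0, 0], "turn": [0, 0, 0], "jaw": 255}

```text
time_s: 10.02
tcp_pos: [526.9, -127.0, 138.1]
ee_rot: [[-0.447, 0.895, 0.001], [0.895, 0.447, -0.0], [-0.001, 0.0, -1.0]]
ft_force: [4.1, 2.2, 5.0]
grip_width: 0.128
```

>>> play_rows:
  targets:
    - {"offset": [0, -0.0005, 0], "turn": [0, 0, 0], "jaw": 255}
    - {"offset": [0, -0.001, 0], "turn": [0, 0, 0], "jaw": 255}
    - {"offset": [0, -0.001, 0], "turn": [0, 0, 0], "jaw": 255}

```text
time_s: 10.4
tcp_pos: [525.9, -127.2, 137.9]
ee_rot: [[-0.447, 0.895, 0.0], [0.895, 0.447, -0.0], [-0.0, -0.0, -1.0]]
ft_force: [5.0, 1.2, 5.1]
grip_width: 0.126
```

```bash
python3 look.py 5
python3 - <<'E'
from h import *
import pickle
S,T,o=pickle.load(open('l5.pkl','rb'))
a=cv2.resize(S['color'][250:350,290:400],None,fx=7,fy=6,interpolation=cv2.INTER_CUBIC);a=cv2.convertScaleAbs(a,alpha=1.4)
cv2.imwrite('pics/s5zz.png',a[:,:,::-1])
a=cv2.resize(T['color'][155:235,410:490],None,fx=7,fy=7,interpolation=cv2.INTER_CUBIC);a=cv2.convertScaleAbs(a,alpha=1.2)
cv2.imwrite('pics/t5zz.png',a[:,:,::-1])
E
```

```text
10.4 [ 525.9238117  -127.2391842   137.94683613] [5.00798803 1.17380841 5.09132574] [ 0.2790236  -0.92299808  0.07332375] 11.827374504382139 2.0337543352942045
```

View pics/s5zz.png

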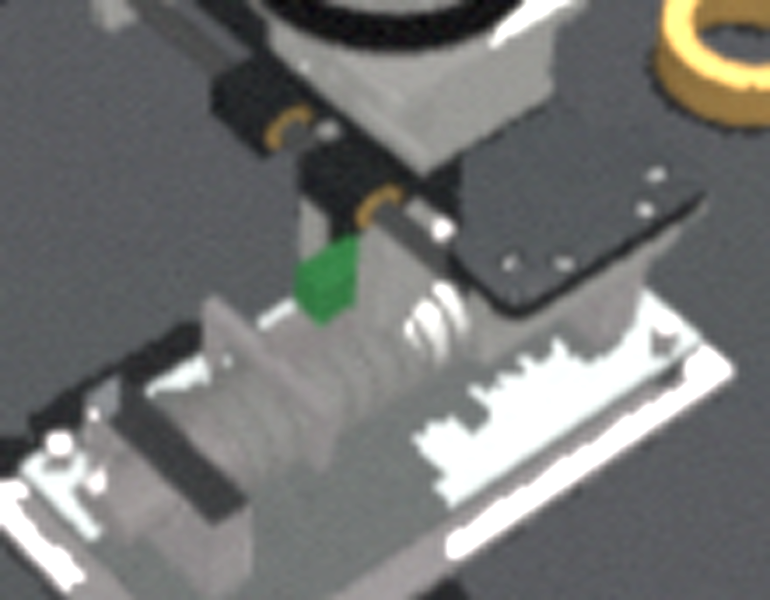

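View pics/t5zz.png

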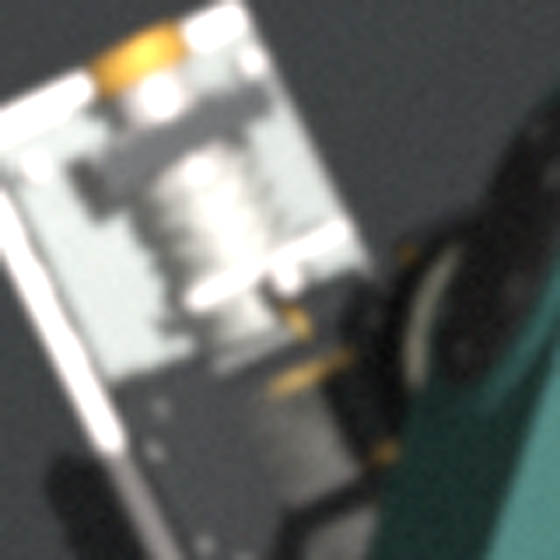

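>>> play_rows:
  targets:
    - {"offset": [0, -0.0005, 0], "turn": [0, 0, 0], "jaw": 255}
    - {"offset": [0, -0.001, 0], "turn": [0, 0, 0], "jaw": 255}
    - {"offset": [0, -0.001, 0], "turn": [0, 0, 0], "jaw": 255}

```text
time_s: 10.88
tcp_pos: [525.1, -127.5, 137.9]
ee_rot: [[-0.447, 0.895, -0.0], [0.895, 0.447, 0.0], [0.0, -0.0, -1.0]]
ft_force: [4.5, 0.8, 4.3]
grip_width: 0.125
```

>>> play_rows:
  targets:
    - {"offset": [0, -0.0004, 0], "turn": [0, 0, 0], "jaw": 255}
    - {"offset": [0, -0.0008, 0], "turn": [0, 0, 0], "jaw": 255}
    - {"offset": [0, -0.0008, 0], "turn": [0, 0, 0], "jaw": 255}

```text
time_s: 11.25
tcp_pos: [523.3, -127.9, 136.8]
ee_rot: [[-0.446, 0.895, -0.004], [0.895, 0.446, 0.0], [0.002, -0.003, -1.0]]
ft_force: [1.5, 0.2, 2.8]
grip_width: 0.125
```

The force and height both dropped. I'll let it settle and read again.

>>> play_rows:
  targets:
    - {"offset": [0, 0, 0], "turn": [0, 0, 0], "jaw": 255}
    - {"offset": [0, 0, 0], "turn": [0, 0, 0], "jaw": 255}
    - {"offset": [0, 0, 0], "turn": [0, 0, 0], "jaw": 255}

```text
time_s: 11.62
tcp_pos: [523.4, -127.9, 137.1]
ee_rot: [[-0.446, 0.895, -0.003], [0.895, 0.446, 0.0], [0.002, -0.003, -1.0]]
ft_force: [-1.6, -1.3, 1.8]
grip_width: 0.127
```

Height and force agree with a seated comb: the edge is at about 98.0 mm and the crest at about 98.1 mm. I'll relieve the lateral load, then press partway.

>>> play_rows:
  targets:
    - {"offset": [0, -0.0005, 0], "turn": [0, 0, 0], "jaw": 255}
    - {"offset": [0, -0.001, 0.001], "turn": [0, 0, 0], "jaw": 255}
    - {"offset": [0, -0.001, 0.002], "turn": [0, 0, 0], "jaw": 255}
    - {"offset": [0, -0.001, 0.003], "turn": [0, 0, 0], "jaw": 255}
    - {"offset": [0, -0.001, 0.003], "turn": [0, 0, 0], "jaw": 255}
    - {"offset": [0, -0.001, 0.003], "turn": [0, 0, 0], "jaw": 255}

```text
time_s: 12.38
tcp_pos: [523.8, -128.0, 135.6]
ee_rot: [[-0.447, 0.895, -0.0], [0.895, 0.447, 0.0], [0.0, -0.0, -1.0]]
ft_force: [-3.5, 0.3, 3.9]
grip_width: 0.121
```

>>> play_rows:
  targets:
    - {"offset": [0, -0.0005, 0], "turn": [0, 0, 0], "jaw": 255}
    - {"offset": [0, -0.0005, 0], "turn": [0, 0, 0], "jaw": 255}
    - {"offset": [0, -0.0005, 0], "turn": [0, 0, 0], "jaw": 255}

```text
time_s: 12.75
tcp_pos: [523.8, -128.0, 135.6]
ee_rot: [[-0.447, 0.895, 0.001], [0.895, 0.447, 0.001], [0.0, 0.001, -1.0]]
ft_force: [-2.2, 1.4, 3.7]
grip_width: 0.125
```

Run:
```python
from h import *
o=env.get_obs();print(o['tcp_pos'],o['ft_force'],o['torque'])
```

```text
[ 523.82254864 -128.04690735  135.63738598] [-2.16977547  1.39243014  3.74591245] [ 0.42758054  0.46679258 -0.00836713]
```

>>> play_rows:
  targets:
    - {"offset": [0, -0.0003, 0.001], "turn": [0, 0, 0], "jaw": 255}
    - {"offset": [0, -0.0003, 0.002], "turn": [0, 0, 0], "jaw": 255}
    - {"offset": [0, -0.0003, 0.003], "turn": [0, 0, 0], "jaw": 255}
    - {"offset": [0, -0.0003, 0.004], "turn": [0, 0, 0], "jaw": 255}
    - {"offset": [0, -0.0003, 0.004], "turn": [0, 0, 0], "jaw": 255}
    - {"offset": [0, -0.0003, 0.004], "turn": [0, 0, 0], "jaw": 255}

```text
time_s: 13.5
tcp_pos: [523.8, -128.1, 133.2]
ee_rot: [[-0.447, 0.895, 0.001], [0.895, 0.447, 0.0], [-0.0, 0.001, -1.0]]
ft_force: [-2.3, 3.6, 7.1]
grip_width: 0.126
```

```bash
python3 look.py 6
python3 - <<'E'
from h import *
import pickle
S,T,o=pickle.load(open('l6.pkl','rb'))
a=cv2.resize(S['color'][250:350,290:400],None,fx=7,fy=6,interpolation=cv2.INTER_CUBIC);a=cv2.convertScaleAbs(a,alpha=1.4)
cv2.imwrite('pics/s6zz.png',a[:,:,::-1])
E
```

```text
13.5 [ 523.82155471 -128.12546014  133.17396755] [-2.25773567  3.62028973  7.12980316] [ 0.69506895  0.625093   -0.02695547] 11.838642994747747 2.034016196810737
```

View pics/s6zz.png

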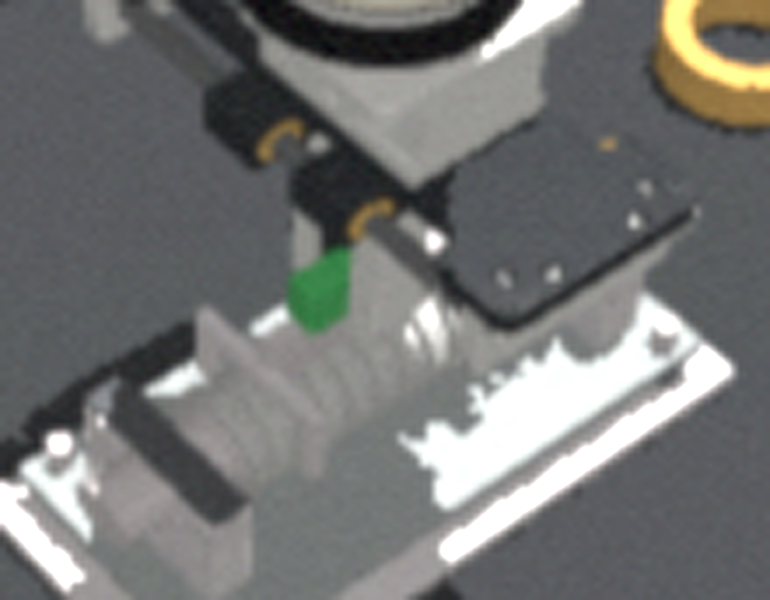

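>>> play_rows:
  targets:
    - {"offset": [0.0005, 0, 0], "turn": [0, 0, 0], "jaw": 255}
    - {"offset": [0.001, 0, 0], "turn": [0, 0, 0], "jaw": 255}
    - {"offset": [0.001, 0, 0], "turn": [0, 0, 0], "jaw": 255}
    - {"offset": [0.001, 0, 0], "turn": [0, 0, 0], "jaw": 255}

```text
time_s: 14.1
tcp_pos: [523.8, -128.0, 133.3]
ee_rot: [[-0.447, 0.895, 0.002], [0.895, 0.447, -0.001], [-0.002, 0.002, -1.0]]
ft_force: [-1.3, 1.9, 6.9]
grip_width: 0.13
```

Run:
```python
from h import *
o=env.get_obs();print(o['tcp_pos'],o['ft_force'],o['torque'],o['ee_rot'][:,2])
```

```text
[ 523.75434222 -128.02273041  133.31982251] [-1.348194    1.93552841  6.8655089 ] [0.38407348 0.45081411 0.00244768] [ 2.29217379e-03 -9.18558716e-04 -9.99996951e-01]
```

>>> play_rows:
  targets:
    - {"offset": [0.0005, 0, 0], "turn": [0, 0, 0], "jaw": 255}
    - {"offset": [0.001, 0, 0.0005], "turn": [0, 0, 0], "jaw": 255}
    - {"offset": [0.001, 0, 0.001], "turn": [0, 0, 0], "jaw": 255}
    - {"offset": [0.001, 0, 0.001], "turn": [0, 0, 0], "jaw": 255}
    - {"offset": [0.001, 0, 0.001], "turn": [0, 0, 0], "jaw": 255}

```text
time_s: 14.72
tcp_pos: [523.7, -127.9, 132.9]
ee_rot: [[-0.446, 0.895, 0.003], [0.895, 0.446, -0.002], [-0.004, 0.002, -1.0]]
ft_force: [-2.1, 0.3, 6.6]
grip_width: 0.122
```

Run:
```python
from h import *
o=env.get_obs();print(o['tcp_pos'],o['ft_force'],o['torque'],o['ee_rot'][:,2])
```

```text
[ 523.73038445 -127.91795297  132.90935391] [-2.10300061  0.26575412  6.59637781] [ 0.13924942  0.39388635 -0.03009829] [ 0.00330733 -0.00226542 -0.99999196]
```

>>> play_rows:
  targets:
    - {"offset": [0, -0.0003, 0.0005], "turn": [0, 0, 0], "jaw": 255}
    - {"offset": [0, -0.0005, 0.001], "turn": [0, 0, 0], "jaw": 255}
    - {"offset": [0, -0.0005, 0.001], "turn": [0, 0, 0], "jaw": 255}
    - {"offset": [0, -0.0005, 0.001], "turn": [0, 0, 0], "jaw": 255}
    - {"offset": [0, -0.0005, 0.001], "turn": [0, 0, 0], "jaw": 255}

```text
time_s: 15.35
tcp_pos: [523.7, -127.9, 132.4]
ee_rot: [[-0.447, 0.895, 0.004], [0.895, 0.447, -0.002], [-0.004, 0.003, -1.0]]
ft_force: [-0.8, 1.1, 6.9]
grip_width: 0.127
```

>>> play_rows:
  targets:
    - {"offset": [0, 0, 0], "turn": [0, 0, 0], "jaw": 255}
    - {"offset": [0, 0, 0], "turn": [0, 0, 0], "jaw": 255}
    - {"offset": [0, 0, 0], "turn": [0, 0, 0], "jaw": 255}
    - {"offset": [0, 0, 0], "turn": [0, 0, 0], "jaw": 255}
    - {"offset": [0, 0, 0], "turn": [0, 0, 0], "jaw": 255}
    - {"offset": [0, 0, 0], "turn": [0, 0, 0], "jaw": 255}

```text
time_s: 16.1
tcp_pos: [523.7, -127.9, 132.4]
ee_rot: [[-0.447, 0.895, 0.004], [0.895, 0.447, -0.002], [-0.004, 0.003, -1.0]]
ft_force: [-0.6, 1.8, 8.1]
grip_width: 0.122
```

Run:
```python
from h import *
o=env.get_obs();print(o['tcp_pos'],o['ft_force'],o['torque'],o['ee_rot'][:,2])
```

```text
[ 523.68287596 -127.93662616  132.39086501] [-0.61871296  1.76533957  8.12172415] [ 0.21921791  0.297226   -0.05336797] [ 0.00416984 -0.00208906 -0.99998912]
```

The press reads about 8 N, and the edge (93.3 mm) matches the predicted crest (93.3 mm), so the comb is fully home. I'll hold briefly, ease the load off to a light touch, then release.

>>> play_rows:
  targets:
    - {"offset": [0, 0, 0], "turn": [0, 0, 0], "jaw": 255}
    - {"offset": [0, 0, 0], "turn": [0, 0, 0], "jaw": 255}
    - {"offset": [0, 0, 0], "turn": [0, 0, 0], "jaw": 255}
    - {"offset": [0, 0, -0.002], "turn": [0, 0, 0], "jaw": 255}
    - {"offset": [0, 0, -0.004], "turn": [0, 0, 0], "jaw": 255}
    - {"offset": [-0.0003, 0, -0.006], "turn": [0, 0, 0], "jaw": 255}
    - {"offset": [-0.0006, 0, -0.0075], "turn": [0, 0, 0], "jaw": 255}
    - {"offset": [-0.0006, 0, -0.0075], "turn": [0, 0, 0], "jaw": 255}
    - {"offset": [-0.0006, 0, -0.0075], "turn": [0, 0, 0], "jaw": 255}

```text
time_s: 17.23
tcp_pos: [523.0, -127.9, 136.7]
ee_rot: [[-0.447, 0.895, 0.001], [0.895, 0.447, -0.001], [-0.001, 0.001, -1.0]]
ft_force: [3.0, -0.3, 2.2]
grip_width: 0.123
```

Run:
```python
from h import *
o=env.get_obs();print(o['tcp_pos'],o['ft_force'],o['torque'],o['ee_rot'][:,2])
```

```text
[ 522.97218849 -127.91377231  136.68730878] [ 2.96262461 -0.31444847  2.20720351] [-0.10046363 -0.57615404 -0.02533458] [ 1.10415310e-03 -6.47555667e-04 -9.99999181e-01]
```

>>> play_rows:
  targets:
    - {"offset": [0, 0.0004, -0.0007], "turn": [0, 0, 0], "jaw": 255}
    - {"offset": [0, 0.0007, -0.0014], "turn": [0, 0, 0], "jaw": 255}
    - {"offset": [0, 0.0007, -0.0014], "turn": [0, 0, 0], "jaw": 255}
    - {"offset": [0, 0.0007, -0.0014], "turn": [0, 0, 0], "jaw": 255}

```text
time_s: 17.73
tcp_pos: [522.9, -127.5, 137.7]
ee_rot: [[-0.447, 0.895, -0.0], [0.895, 0.447, -0.0], [0.0, -0.0, -1.0]]
ft_force: [2.6, -2.4, 1.4]
grip_width: 0.129
```

Run:
```python
from h import *
o=env.get_obs();print(o['tcp_pos'],o['ft_force'],o['torque'],o['ee_rot'][:,2])
```

```text
[ 522.85888716 -127.47202965  137.68581314] [ 2.61766784 -2.43652288  1.42141894] [-0.32250306 -0.41803844  0.02701011] [-4.25173745e-04 -1.79778060e-04 -9.99999893e-01]
```

>>> play_rows:
  targets:
    - {"offset": [-0.0007, 0.0002, 0], "turn": [0, 0, 0], "jaw": 255}
    - {"offset": [-0.0012, 0.0003, -0.0004], "turn": [0, 0, 0], "jaw": 255}
    - {"offset": [-0.0012, 0.0003, -0.0004], "turn": [0, 0, 0], "jaw": 255}
    - {"offset": [-0.0012, 0.0003, -0.0004], "turn": [0, 0, 0], "jaw": 255}

```text
time_s: 18.23
tcp_pos: [523.0, -127.6, 137.8]
ee_rot: [[-0.447, 0.895, -0.002], [0.895, 0.447, 0.001], [0.002, -0.001, -1.0]]
ft_force: [-0.8, 1.1, 1.0]
grip_width: 0.126
```

Run:
```python
from h import *
o=env.get_obs();print(o['tcp_pos'],o['ft_force'],o['torque'],o['ee_rot'][:,2])
```

```text
[ 522.96879724 -127.58871575  137.7643565 ] [-0.81218461  1.06521953  0.97221278] [0.17930772 0.13507954 0.02458578] [-0.00188885  0.00116439 -0.99999754]
```

>>> play_rows:
  targets:
    - {"offset": [0, 0, 0], "turn": [0, 0, 0], "jaw": 200}
    - {"offset": [0, 0, 0], "turn": [0, 0, 0], "jaw": 170}
    - {"offset": [0, 0, 0], "turn": [0, 0, 0], "jaw": 140}
    - {"offset": [0, 0, 0], "turn": [0, 0, 0], "jaw": 110}
    - {"offset": [0, 0, 0], "turn": [0, 0, 0], "jaw": 110}
    - {"offset": [0, 0, 0], "turn": [0, 0, 0], "jaw": 110}

```text
time_s: 18.98
tcp_pos: [523.7, -128.1, 138.2]
ee_rot: [[-0.447, 0.895, 0.0], [0.895, 0.447, 0.0], [0.0, 0.0, -1.0]]
ft_force: [0.3, -0.0, -0.1]
grip_width: 0.569
```

>>> play_rows:
  targets:
    - {"offset": [0, 0, -0.01], "turn": [0, 0, 0], "jaw": 110}
    - {"offset": [0, 0, -0.03], "turn": [0, 0, 0], "jaw": 110}
    - {"offset": [0, 0, -0.07], "turn": [0, 0, 0], "jaw": 110}
    - {"offset": [0, 0, -0.12], "turn": [0, 0, 0], "jaw": 110}
    - {"offset": [0.04, -0.02, -0.16], "turn": [0, 0, 0], "jaw": 110}
    - {"offset": [0.1, -0.04, -0.16], "turn": [0, 0, 0], "jaw": 110}
    - {"offset": [0.16, -0.06, -0.16], "turn": [0, 0, 0], "jaw": 110}
    - {"offset": [0.21, -0.08, -0.16], "turn": [0, 0, 0], "jaw": 110}
    - {"offset": [0.25, -0.1, -0.16], "turn": [0, 0, 0], "jaw": 110}
    - {"offset": [0.25, -0.1, -0.16], "turn": [0, 0, 0], "jaw": 110}
    - {"offset": [0.25, -0.1, -0.16], "turn": [0, 0, 0], "jaw": 110}

```text
time_s: 20.35
tcp_pos: [363.4, 14.8, 267.1]
ee_rot: [[-0.447, 0.895, 0.002], [0.895, 0.447, -0.001], [-0.001, 0.002, -1.0]]
ft_force: [0.7, 0.1, -0.2]
grip_width: 0.567
```

```bash
python3 look.py 7
python3 - <<'E'
from h import *
import pickle
S,T,o=pickle.load(open('l7.pkl','rb'))
a=cv2.resize(S['color'][250:350,290:400],None,fx=7,fy=6,interpolation=cv2.INTER_CUBIC)
cv2.imwrite('pics/s7zz.png',a[:,:,::-1])
a=cv2.resize(T['color'][155:255,400:500],None,fx=6,fy=6,interpolation=cv2.INTER_CUBIC)
cv2.imwrite('pics/t7zz.png',a[:,:,::-1])
E
```

```text
20.35 [363.38281958  14.78864522 267.13449005] [ 0.69667337  0.0949478  -0.24079332] [0.03571038 0.07152145 0.02728804] 53.273170826143996 2.033773552509394
```

View pics/s7zz.png

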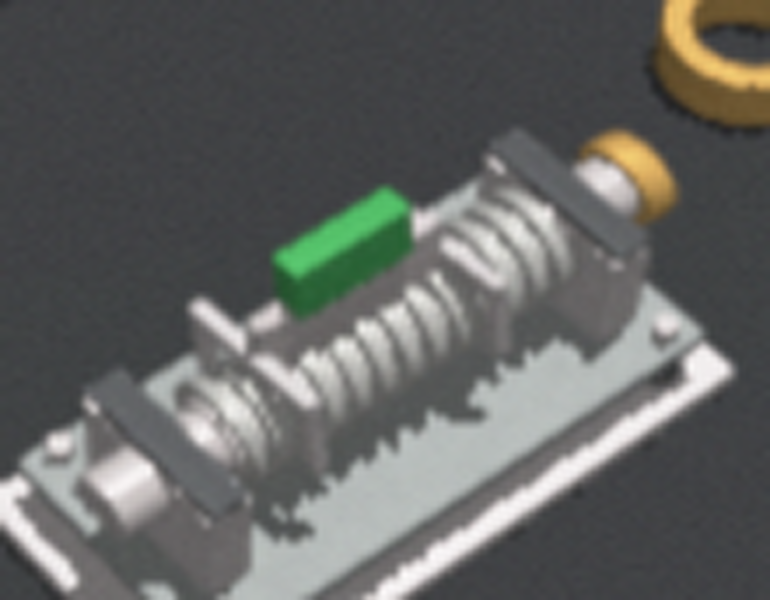

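View pics/t7zz.png

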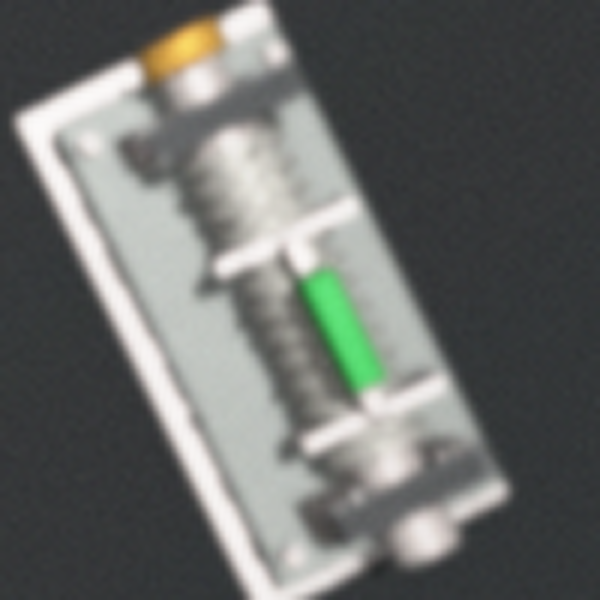

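View pics/s7.png

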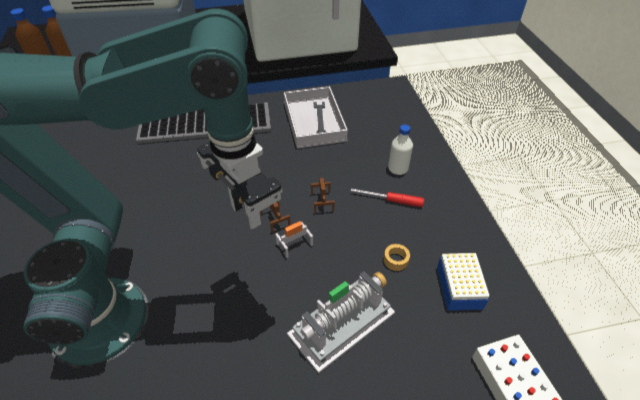

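The views show the comb astride the spindle with its handle level, and the bench otherwise unchanged. Next I'll measure where it sits along the spindle and how high.

Run:
```python
from h import *
import pickle
S,T,o=pickle.load(open('l7.pkl','rb'))
s=lambda x,y:(290+x/7-.43,250+y/6-.42);t=lambda x,y:(400+x/6-.42,155+y/6-.42)
d=np.array([np.cos(.465),np.sin(.465),0]);n=np.array([-d[1],d[0],0]);m=np.array([529.7,-125.3,0])
def pr(nm,p): print(nm,p.round(1),'d %.1f n %.1f'%((p-m)@d,(p-m)@n))
ft=onz(T,t(343,328),148);pr('top handle',ft)
pr('side handle topface',onz(S,s(342,232),148))
pr('tri',tri(T,t(343,328),S,s(342,232))[0]);print(tri(T,t(343,328),S,s(342,232))[1])
a=onz(T,t(286,238),119);b=onz(T,t(374,415),119);pr('bar+',a);pr('bar-',b);print(np.linalg.norm(a-b))
# blocks again in top view: far edge/near edge of top faces
pr('blkS+',onz(S,s(567,190),98.5));pr('blkS-',onz(S,s(165,440),98.5))
# handle ends on top face in side view (long edges midpoint ends)
pr('hs a',onz(S,s(283,263),148));pr('hs b',onz(S,s(400,202),148))
print([proj(S,np.append((ft)[:2],z)) for z in(148,151.6)],s(342,232))
```

```text
top handle [ 521.1 -120.2  148. ] d -5.4 n 8.4
side handle topface [ 519.5 -121.5  148. ] d -7.4 n 8.0
tri [ 520.5 -120.5  146.2] d -6.1 n 8.4
1.3561481332100411
bar+ [ 553.6 -107.5  119. ] d 29.3 n 5.2
bar- [ 490.4 -139.   119. ] d -41.3 n 5.4
70.6364041057315
blkS+ [599.6 -89.4  98.5] d 78.6 n 0.8
blkS- [ 459.9 -159.1   98.5] d -77.5 n 1.1
hs a [ 500.4 -129.5  148. ] d -28.0 n 9.4
hs b [ 538.5 -113.7  148. ] d 13.1 n 6.4
[array([339.06995897, 287.53718003]), array([339.12823261, 286.55790393])] (338.4271428571428, 288.24666666666667)
```

The handle top sits about 8 mm to +y and the bars about 5 mm, so the comb has leaned about 6° around the spindle since release. I'll check whether that is steady.

>>> play_rows:
  targets:
    - {"offset": [0, 0, 0], "turn": [0, 0, 0], "jaw": 110}
    - {"offset": [0, 0, 0], "turn": [0, 0, 0], "jaw": 110}
    - {"offset": [0, 0, 0], "turn": [0, 0, 0], "jaw": 110}
    - {"offset": [0, 0, 0], "turn": [0, 0, 0], "jaw": 110}
    - {"offset": [0, 0, 0], "turn": [0, 0, 0], "jaw": 110}
    - {"offset": [0, 0, 0], "turn": [0, 0, 0], "jaw": 110}

```text
time_s: 21.2
tcp_pos: [362.7, 15.1, 266.2]
ee_rot: [[-0.447, 0.895, 0.0], [0.895, 0.447, 0.0], [-0.0, 0.0, -1.0]]
ft_force: [0.6, -0.6, -0.4]
grip_width: 0.571
```

```bash
python3 look.py 8
python3 - <<'E'
from h import *
import pickle
P=pickle.load(open('l7.pkl','rb'));Q=pickle.load(open('l8.pkl','rb'))
for X in(P,Q):
  for f in X[:2]:
    h=cv2.cvtColor(f['color'],cv2.COLOR_RGB2HSV);m=cv2.inRange(h,(50,120,60),(75,255,255));ys,xs=np.nonzero(m);print(len(xs),xs.mean(),ys.mean())
a=cv2.resize(Q[0]['color'][270:330,310:390],None,fx=9,fy=9,interpolation=cv2.INTER_CUBIC);a=cv2.convertScaleAbs(a,alpha=1.3)
cv2.imwrite('pics/s8q.png',a[:,:,::-1])
E
```

```text
21.2 [362.73729507  15.14162317 266.22566469] [ 0.55331841 -0.61705205 -0.42479641] [0.02563481 0.00438484 0.01164377] 53.71296488796532 2.033926611577682
222 338.4054054054054 291.3378378378378
112 456.25 209.55357142857142
221 338.3438914027149 291.40723981900453
110 456.2818181818182 209.53636363636363
```

View pics/s8q.png

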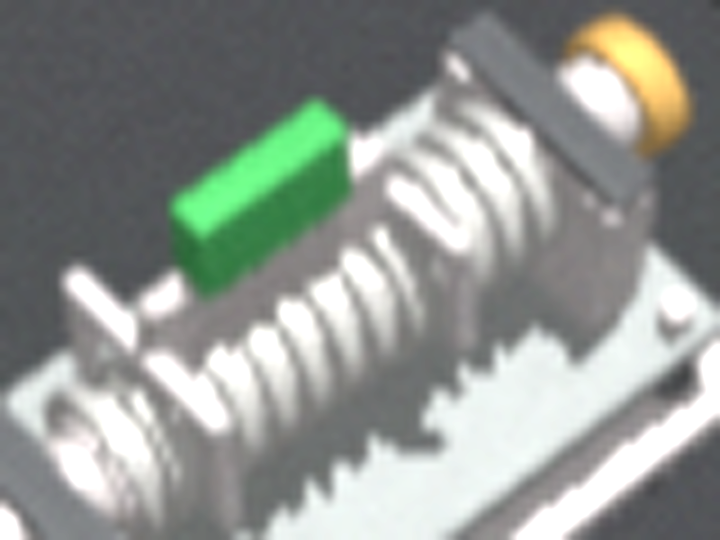

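Run:
```python
from h import *
import pickle
S,T,o=pickle.load(open('l8.pkl','rb'))
s=lambda x,y:(310+x/9-.44,270+y/9-.44)
d=np.array([np.cos(.465),np.sin(.465),0]);n=np.array([-d[1],d[0],0]);m=np.array([529.7,-125.3,0])
def pr(nm,p): print(nm,p.round(1),'d %.1f n %.1f'%((p-m)@d,(p-m)@n))
for q in((170,208),(210,238),(318,98),(350,130),(190,223),(334,114)): pr(q,onz(S,s(*q),148))
# handle bottom edge (z122)
for q in((207,296),(350,190)): pr(q,onz(S,s(*q),122))
# expected 
C=np.array([521,-121,0])
for roll in(0,.11):
 for pitch in(0,.05):
  # seated at comb centre d=-6, rotate about axis
  R=cv2.Rodrigues(d*(-roll))[0]@cv2.Rodrigues(n*pitch)[0]
  for L in(-22,22):
   for w in(-6,6):
    p=m+n*.7+d*(-6)+np.array([0,0,80])+R@(d*L+n*w+np.array([0,0,68]));q=proj(S,p);print(roll,pitch,L,w,((q-[310,270]+.44)*9).round(), p[2].round(1))
# bar tips picks
for q in((80,272),(225,425),(400,182),(460,250)): pr(q,onz(S,s(*q),119))
```

```text
(170, 208) [ 497.8 -127.2  148. ] d -29.3 n 12.6
(210, 238) [ 504.7 -136.3  148. ] d -27.3 n 1.4
(318, 98) [ 536.6 -106.5  148. ] d 14.5 n 13.7
(350, 130) [ 541.4 -116.1  148. ] d 14.6 n 2.9
(190, 223) [ 501.3 -131.8  148. ] d -28.3 n 7.0
(334, 114) [ 539.  -111.4  148. ] d 14.6 n 8.3
(207, 296) [ 504.8 -135.5  122. ] d -26.8 n 2.1
(350, 190) [ 542.8 -115.8  122. ] d 16.0 n 2.7
0 0 -22 -6 [227. 261.] 148.0
0 0 -22 6 [192. 223.] 148.0
0 0 22 -6 [379. 151.] 148.0
0 0 22 6 [344. 115.] 148.0
0 0.05 -22 -6 [240. 250.] 149.0
0 0.05 -22 6 [204. 212.] 149.0
0 0.05 22 -6 [391. 146.] 146.8
0 0.05 22 6 [355. 110.] 146.8
0.11 0 -22 -6 [205. 236.] 148.2
0.11 0 -22 6 [170. 203.] 146.9
0.11 0 22 -6 [357. 128.] 148.2
0.11 0 22 6 [321.  96.] 146.9
0.11 0.05 -22 -6 [217. 225.] 149.3
0.11 0.05 -22 6 [182. 191.] 147.9
0.11 0.05 22 -6 [369. 123.] 147.1
0.11 0.05 22 6 [333.  91.] 145.8
(80, 272) [ 478.8 -121.9  119. ] d -44.0 n 25.9
(225, 425) [ 501.7 -165.6  119. ] d -43.1 n -23.5
(400, 182) [ 555.1 -114.4  119. ] d 27.6 n -1.6
(460, 250) [ 563.6 -134.3  119. ] d 26.3 n -23.3
```

The lean is steady at about 0.11 rad, which is where one leg touches the spindle. The observed corners match a comb that is level end to end and seated. I'll do a quick check that the other objects haven't moved, then hand in.

Run:
```python
from h import *
import pickle
S0=pickle.load(open('side0.pkl','rb'));S=pickle.load(open('l8.pkl','rb'))[0]
for nm,lo,hi,b in(('orange',(5,170,120),(14,255,255),(210,260,260,330)),('nut',(15,120,120),(30,255,255),(235,275,380,415)),('driver',(0,180,80),(4,255,255),(180,215,380,430))):
  r=[]
  for f in(S0,S):
    h=cv2.cvtColor(np.ascontiguousarray(f['color'][b[0]:b[1],b[2]:b[3]]),cv2.COLOR_RGB2HSV);m=cv2.inRange(h,lo,hi);ys,xs=np.nonzero(m);r.append((len(xs),xs.mean().round(2),ys.mean().round(2)))
  print(nm,r)
print(env.job_done(),env.get_obs()['time_s'])
```

```text
orange [(137, np.float64(32.74), np.float64(18.48)), (137, np.float64(32.93), np.float64(18.31))]
nut [(272, np.float64(16.49), np.float64(19.54)), (273, np.float64(16.56), np.float64(19.4))]
driver [(215, np.float64(26.15), np.float64(20.12)), (214, np.float64(25.96), np.float64(20.17))]
the job is handed in; nothing more can be done
the job is handed in; nothing more can be done
```

The green comb is seated in the spindle's thread, and I handed the job in at about 21 s. I worked the comb about 5 mm along the crests until it dropped in. I then pressed with about 7–8 N for over a second, eased off, let go and moved the arm clear.

**Seating:** under the press, the comb's edge was at 93.3 mm, the same height as the crests worked out from the force. After release, the side view fits a comb that is level along its length with both ends home.

**Other objects:** the orange comb, nut and screwdriver are within 0.2 px of where they started. I did not measure the mouse or the brown look-alikes; they look unmoved by eye.

**Less than ideal:**
- **Position:** the comb sits about 6 mm from the spindle's middle, towards −x.
- **Lean:** after release it leaned about 6° sideways, about as far as the legs allow. It did not move over the next 0.8 s.
- **Sliding force:** friction along the spindle was higher than I expected, about 5 N.
- **Force reading:** the sensor was noisy by roughly 0.5–1 N. The highest reading I saw was 8.1 N, well below 25 N.

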